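# Close the push-and-turn cap of the parts-cleaner jar

## Task

Close the parts-cleaner jar: pick up its black cap with the finger bar, set it on the jar's neck, turn it until its lugs drop into the slots of the neck ring, then press it fully down against the sprung seal and turn it clockwise to the stop, so that on letting go it springs up into its catch and stays locked, level on the neck. Press and turn gently, without forcing the lugs on the ring or against the stop, and let go of the cap at the end; do not push the spray can, tape roll or plain lid out of their places.

Things in the scene. Friction and masses are not known exactly. Their poses are not given: they have to be found in the camera images.
- cap: Loose black plastic cap, 58 mm across, 45 mm high, about 70 g, open side down on the bench. Origin: centre of the skirt's lower edge; z up along its axis. Skirt and top plate take the lowest 20 mm (inner diameter 52 mm, 15 mm deep); a finger bar stands on the plate. The cap is the same after half a turn.
- cap_bar (a point): Middle of the cap's finger bar, 34 mm above the cap's origin. The bar is 48 mm long along the cap's x, 13 mm wide along y and 25 mm high (20 to 45 mm above the origin): grip it across y.
- cap_lug (a point): Middle of the inner lug on the cap's +x side (24.5 mm from the axis, 3 mm above the origin); its twin is on -x. Both lie right under the ends of the bar, 11 mm wide, 4 mm high, and reach inwards to 21.5 mm from the axis.
- cap_under (a point): Point on the cap's axis on the underside of its top plate, 15 mm above the cap's origin. Its height over rim: 12 mm = lugs lie on top of the ring, outside the slots; 9 to 10 mm = in the slots, resting on the seal; below 2 mm = lugs can pass under the humps; 0 = pressed hard on the rim; 5 mm = locked in the catch.
- jar: Grey jar, 94 mm across, on a square 130 mm steel plate fixed to the bench; a flat grip panel stands out on its -x side. Origin: centre of the plate's underside. A grey neck of 40 mm diameter stands up in its middle. Only the seal moves. 15 to 20 N of pressing is enough; over 55 N of contact in all (pressing plus twisting against the stop) breaks the lugs.
- rim (a point): Centre of the neck's rim, 120 mm above the jar's origin; axes as the jar's. A round rubber seal, 26 mm across, stands 10 mm proud of the rim and yields 1 mm per 1.2 N (12 N when level with the rim, where the cap then meets the rim hard).
- ring (a point): Centre of the top of the metal ring around the neck, 2 mm below the rim, 49 mm across. It has two opposite slots for the lugs (a lug has 0.08 rad play either way). They point roughly along the jar's +x and -x: the ring is turned by up to 0.7 rad either way of that, which these axes do not show: look or feel for it. The ring does not turn.
- catch (a point): Underside of the ring, on the axis, 5 mm below the rim. Pressed down in the slots, the cap turns clockwise seen from above, its lugs passing under humps 3 mm deep; 0.95 rad from the slot's middle is the middle of the catch, 0.07 rad further a hard stop. Let go there, the cap is lifted 5 mm by the seal and held. Anticlockwise it is blocked.
- spray_can: Bystander: upright steel spray can, 64 mm across, 190 mm high; origin at the centre of its underside. Leave it alone.
- tape_roll: Bystander: grey tape roll lying flat, 60 mm across, 24 mm high; origin at the centre of its underside. Leave it alone.
- plain_lid: Bystander: plain round black lid without a bar, 54 mm across, 14 mm high; origin at the centre of its underside. Not the jar's cap; leave it alone.
Not all that is in view belongs to the job. Several things look just like the cap: the one meant starts farthest from the robot's base.

How it is judged:
On the way, in this order (a step that is already met when the one before it is completed fails the run):
1. the cap is set over the neck (horizontal distance between cap_under and rim below 0.006 m and z of cap_under in the frame of rim between 0.0035 and 0.016 m), for 0.1 s.
2. the cap is pressed down against the seal until its lugs can pass under the hump (horizontal distance between cap_under and rim below 0.006 m and z of cap_under in the frame of rim below 0.0023 m), for 0.1 s.
At the end, for the whole second after the job is handed in: The cap is locked: on the neck's axis within 4 mm, its underside 3.2 to 6.5 mm above the rim (sprung up into the catch), level within 4 degrees, at rest and let go (horizontal distance between cap_under and rim below 0.004 m and z of cap_under in the frame of rim between 0.0032 and 0.0065 m and angle between cap's own z axis and vertical below 0.07 rad and linear speed of cap below 0.01 m/s); the robot touches nothing.
It fails at once if more than 55 N of contact force in all between the cap and the jar (contact force between cap and jar above 55 N).
It fails at once if the spray can, the tape roll or the plain lid pushed by more than 25 mm (distance of any of spray_can, tape_roll, plain_lid from where it was at the start of the episode above 0.025 m).
It also fails if it takes over 72 s, if anything falls off the work surface, if the arm or the gripper's body presses on something with over 40 N, if the wrist force passes 120 N, or if a joint passes its speed limit or range.

## Robot

A 6-joint arm with a two-finger parallel gripper is mounted at the origin on the work surface. World frame = base frame: x ahead of the robot, y to its left, z up, the work surface at z = 0. Lengths are in m, angles in rad, forces in N, time in s.
With the tool pointing down it reaches from about 0.25 to 0.775 m from the base axis. Payload 4 kg.
Tool frame: the origin (TCP) lies midway between the tips of the shut fingers; the grasp point (between the pads) lies 19 mm behind it (robot.grip_depth is the distance from the TCP to the grasp point, in m); y points along the fingers, z is the direction in which the jaws open and shut, and the axes are right-handed (so a half turn about y gives the same grasp; the last joint's range is limited). The gripper opens to 94 mm and grips with 3 to 60 N. Pads are 16 mm wide; open, the fingers measure 119 mm over their backs; the gripper's body (75 mm by 177 mm) begins 78 mm behind the grasp point.
Start: joints at [-1.3, 0.087, 1.371, -0, 1.684, -0.103], TCP at [0.201, -0.512, 0.206] pointing down, gripper open.
Joint ranges: [-3.1, 3.1], [-0.76, 2.03], [0.27, 2.55], [-1.08, 4.22], [0.17, 2.65], [-2.57, 2.57]. Speed limits (rad/s): [2.79, 2.79, 3.14, 3.14, 3.14, 3.14].

## Interface

Orientations are given as a 3x3 rotation matrix whose columns are the frame's x, y, z axes.
In Python, from cell import robot gives the robot as it stands.
- The arm moves only by the shell command python3 -m pendant 'ROWS' [FORCE]. ROWS is a JSON object of lists of equal length, an entry for each row: "twist": the turn, a rotation vector about the tool's x, y, z in degrees, a list of three; "dp": the shift along the tool's x, y, z in m, a list of three; "gripper": the finger opening in m, from 0 to 0.094. A call has exactly 5 rows; each row is the pose to reach, as a shift and turn from the pose commanded when the call began, along the tool's axes at that moment; what a row does not reach only later rows make up. A row lasts 1/8 s, in which the tool goes at most 62.5 mm and 10.7 degrees, less where a joint would pass 70% of its speed; a pose out of reach is approached as far as the arm can. A call with a gripper value outside its range is refused whole. The fingers move at their own pace and stop on an object; FORCE is the grip in N (left out, the last holds). Time passes only in rows, so rows that repeat a pose let the fingers close, or fill a call up. It gives the time, the measured TCP pose, the force and the opening at its end, in the units of the state.
- robot.read_state(): the state, without advancing time (a new reading comes with each control period).
- robot.snapshot(name): name is "scene" or "side" or "wrist"; returns (picture, depth): 420x560x3 uint8, red, green, blue; 420x560 float32, m along the optical axis (not along the pixel's ray), 0 where there is no reading.
- robot.camera_info(name): a dict with "vfov" (degrees; the focal length in pixels is half the picture's height over the tangent of half this angle, whatever the lens; pixels are square), "cx", "cy" (the principal point, pixels), "extrinsics" (4x4, takes a point from camera to world coordinates). Camera axes: x right, y up, looking along -z (the intrinsics and any distortion apply to the point x, -y, -z); pixel columns grow to the right and rows downward; lengths in m; the calibration is good to about 2 mm. The wrist camera is an equidistant fisheye: a pixel r from the principal point sees the ray r / f radians off the axis. A picture is of the moment at which its call begins: read the wrist's pose just before it. camera_info takes no time and is no camera call; for the wrist camera it gives the pose at the moment of the call.
- robot.sign_off(): hands the job in, once; it reports no verdict.
The state is a dict: "time": time; "joint_positions": joint angles; "joint_vel": joint speeds; "joint_efforts": joint torques, N m; "tcp_pos": TCP position; "tcp_rot": TCP orientation; "contact_force": force on the tool from outside, world axes, zero at the start; "ft_torque": the same for the moment, N m; "grip_width": finger opening in m.
Only numpy, scipy, OpenCV 4.12 (cv2) and the standard library are available. Lean on these libraries where they do the work, as an engineer would, in place of code of your own. Each camera call takes 0.05 s, during which the arm holds its last target.

## Working session

There is one attempt and no reset: what is moved stays moved. The work goes in short steps, Python scripts to look and compute and a shell command to move; the robot and the scene stay as the last step left them, time stands still between calls to the robot, and variables do not carry over. Pictures are saved under pics/ and viewed, and the job is handed in when it is done.

```bash
ls; mkdir -p pics; cat > h.py <<'E'
import numpy as np, cv2, json
from cell import robot
def snap(n,f):
    s=robot.read_state(); ci=robot.camera_info(n)
    p,d=robot.snapshot(n); cv2.imwrite(f'pics/{f}.png',p[:,:,::-1]); np.savez(f'pics/{f}.npz',p=p,d=d,ext=ci['extrinsics'],v=ci['vfov'],cx=ci['cx'],cy=ci['cy'])
    return p,d,ci
def load(f):
    z=np.load(f'pics/{f}.npz'); return z['p'],z['d'],z['ext'],float(z['v']),float(z['cx']),float(z['cy'])
def cloud(f,fish=False):
    p,d,E,v,cx,cy=load(f); h,w=d.shape
    fl=h/2/np.tan(np.radians(v)/2)
    u,vv=np.meshgrid(np.arange(w),np.arange(h))
    x=(u-cx)/fl; y=(vv-cy)/fl
    if fish:
        r=np.hypot(x,y)+1e-9; t=np.tan(np.minimum(r,1.5))/r; x=x*t;y=y*t
    P=np.stack([x*d,-y*d,-d,np.ones_like(d)],-1)
    W=(P@E.T)[...,:3]; W[d<=0]=np.nan
    return W,p
E
python3 - <<'E'
from h import *
for n in ['scene','side','wrist']:
    p,d,ci=snap(n,n+'0'); print(n,ci)
s=robot.read_state(); print(s)
E
```

```text
pics
scene {'vfov': 44.39569871777884, 'cx': 276.2130472445681, 'cy': 201.92639689047536, 'extrinsics': array([[-0.84269997, -0.36418116,  0.39652092,  1.07412662],
       [ 0.5383791 , -0.56706067,  0.62336998,  0.88570723],
       [-0.00216818,  0.73879244,  0.67392954,  1.03775125],
       [ 0.        ,  0.        ,  0.        ,  1.        ]])}
side {'vfov': 45.38098327660392, 'cx': 274.53638359310605, 'cy': 207.5365052694353, 'extrinsics': array([[-0.77366314,  0.49183161, -0.39943336,  0.04779453],
       [-0.63356777, -0.6066009 ,  0.48023664,  0.59234816],
       [-0.00610107,  0.62460949,  0.78091341,  0.96426917],
       [ 0.        ,  0.        ,  0.        ,  1.        ]])}
wrist {'vfov': 65.70646984690485, 'cx': 278.673698852532, 'cy': 203.64977799950788, 'extrinsics': array([[ 0.36556755,  0.90416531,  0.22101007,  0.26467879],
       [-0.93078342,  0.3555221 ,  0.0851249 , -0.48746031],
       [-0.00160698, -0.23683141,  0.97154943,  0.38344143],
       [ 0.        ,  0.        ,  0.        ,  1.        ]])}
{'time': 0.15, 'joint_positions': array([-1.30011208e+00,  8.78069569e-02,  1.37185274e+00,  2.77038182e-05,
        1.68361372e+00, -1.03102205e-01]), 'joint_vel': array([ 1.22010048e-03, -3.96870737e-05, -5.84487913e-03, -1.73024048e-03,
       -4.92902568e-05, -5.16496676e-06]), 'joint_efforts': array([ 1.26127125e-03, -3.40642440e+01, -3.02793825e+01,  7.18254782e-02,
        3.05245235e-02, -1.07030485e-04]), 'tcp_pos': array([ 0.20072303, -0.51162818,  0.20458876]), 'tcp_rot': array([[-9.30950340e-01, -4.22894035e-04,  3.65145568e-01],
       [-3.65145758e-01,  1.62691964e-03, -9.30948940e-01],
       [-2.00369743e-04, -9.99998587e-01, -1.66899935e-03]]), 'contact_force': array([-0.69596678, -0.61526528, -0.11359471]), 'ft_torque': array([ 0.0174802 , -0.0197503 , -0.02042776]), 'grip_width': 0.09387366999519757}
```

View pics/scene0.png

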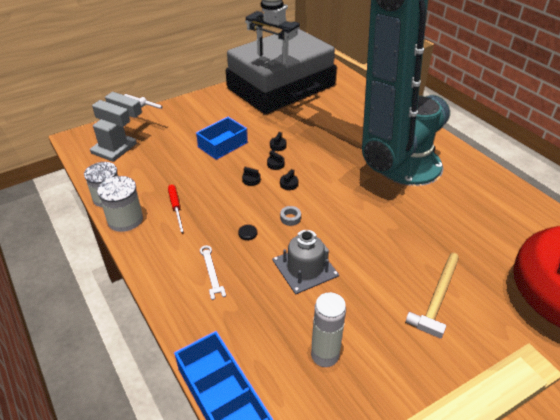

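View pics/side0.png

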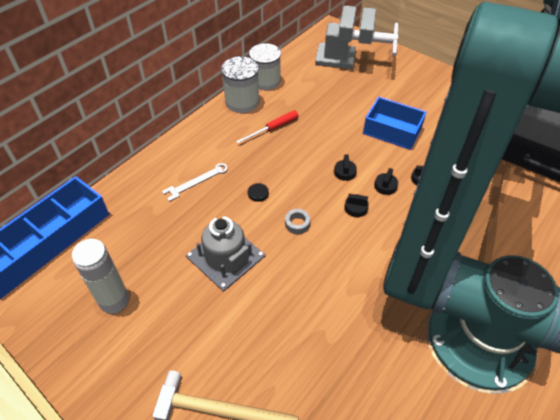

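View pics/wrist0.png

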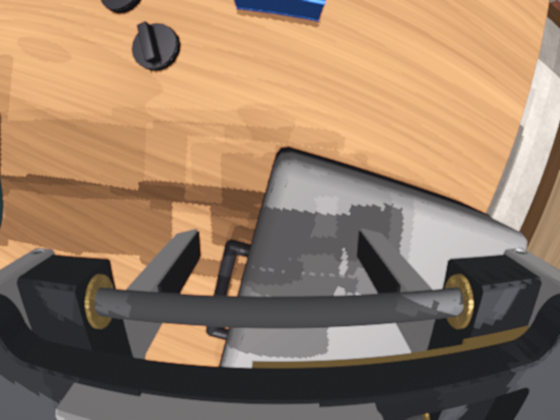

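Scene shows four barred caps at about (279,143), (276,160), (251,176) and (289,179). The jar neck is at (306,238), tape at (290,215), plain lid at (248,232) and spray can at (328,330). I'll measure them all.

```bash
python3 - <<'E'
from h import *
for f,pts in [('scene0',[(279,143),(276,160),(251,176),(289,179),(248,232),(290,215),(307,239),(328,305)]),('side0',[(345,170),(386,182),(357,205),(420,175),(258,192),(297,221),(222,227)])]:
    W,p=cloud(f)
    g=p.astype(int).max(-1)
    for (u,v) in pts:
        r=22
        w=W[max(0,v-r):v+r,u-r:u+r].reshape(-1,3); q=g[v-r:v+r,u-r:u+r].ravel()
        c=W[v,u]
        m=(w[:,2]>0.008)&(w[:,2]<.3)&(np.hypot(*(w[:,:2]-c[:2]).T)<.06)&(q<75)
        w=w[m]
        print(f,(u,v),'pix',c.round(3),'n',m.sum(), 'box', w.min(0).round(3) if len(w) else '',w.max(0).round(3) if len(w) else '', 'reach',np.hypot(*w[:,:2].mean(0)).round(3) if len(w) else '')
E
python3 -c "
import cv2
a=cv2.imread('pics/scene0.png');b=cv2.imread('pics/side0.png')
cv2.imwrite('pics/z1.png',cv2.resize(a[120:300,210:370],None,fx=4.4*0.75,fy=3.3,interpolation=2))
cv2.imwrite('pics/z2.png',cv2.resize(b[140:300,170:440],None,fx=2.9,fy=2.9,interpolation=2))"
```

```text
scene0 (279, 143) pix [ 0.309 -0.299  0.019] n 170 box [ 0.283 -0.337  0.008] [ 0.336 -0.28   0.05 ] reach 0.433
scene0 (276, 160) pix [ 0.37  -0.221  0.023] n 202 box [ 0.345 -0.251  0.008] [ 0.397 -0.198  0.049] reach 0.434
scene0 (251, 176) pix [ 0.473 -0.205  0.014] n 227 box [ 0.452 -0.221  0.008] [ 0.504 -0.169  0.047] reach 0.518
scene0 (289, 179) pix [ 0.392 -0.114  0.029] n 220 box [ 0.364 -0.152  0.008] [ 0.416 -0.092  0.051] reach 0.408
scene0 (248, 232) pix [ 0.604 -0.001  0.012] n 186 box [ 0.581 -0.029  0.008] [0.629 0.023 0.021] reach 0.605
scene0 (290, 215) pix [ 0.459 -0.007 -0.002] n 26 box [ 0.448 -0.014  0.008] [0.497 0.039 0.018] reach 0.471
scene0 (307, 239) pix [0.543 0.191 0.12 ] n 185 box [0.491 0.138 0.011] [0.585 0.229 0.133] reach 0.576
scene0 (328, 305) pix [0.653 0.415 0.189] n 0 box   reach 
side0 (345, 170) pix [ 0.462 -0.185  0.034] n 335 box [ 0.444 -0.232  0.008] [ 0.5   -0.175  0.05 ] reach 0.509
side0 (386, 182) pix [ 0.359 -0.209  0.041] n 363 box [ 0.338 -0.256  0.008] [ 0.392 -0.2    0.05 ] reach 0.426
side0 (357, 205) pix [ 0.381 -0.12   0.02 ] n 385 box [ 0.357 -0.141  0.008] [ 0.408 -0.095  0.049] reach 0.398
side0 (420, 175) pix [0.203 0.067 0.41 ] n 0 box   reach 
side0 (258, 192) pix [ 0.597 -0.004  0.014] n 256 box [ 0.574 -0.032  0.008] [0.624 0.019 0.019] reach 0.598
side0 (297, 221) pix [ 0.474 -0.004 -0.002] n 55 box [ 0.437 -0.015  0.008] [0.486 0.035 0.02 ] reach 0.461
side0 (222, 227) pix [0.527 0.187 0.128] n 142 box [0.49  0.157 0.07 ] [0.55  0.226 0.132] reach 0.557
```

View pics/z1.png

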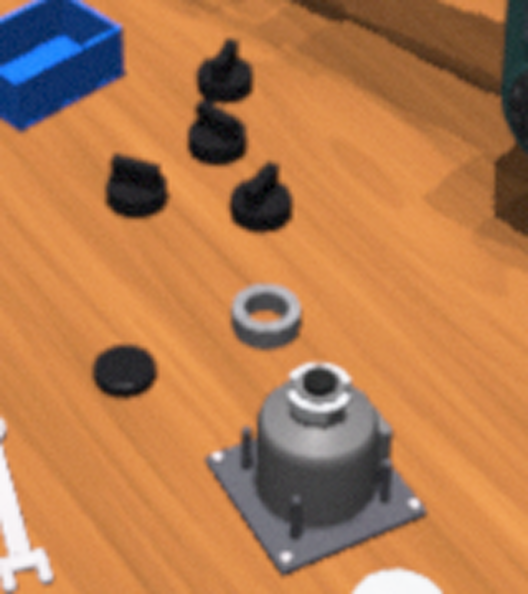

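View pics/z2.png

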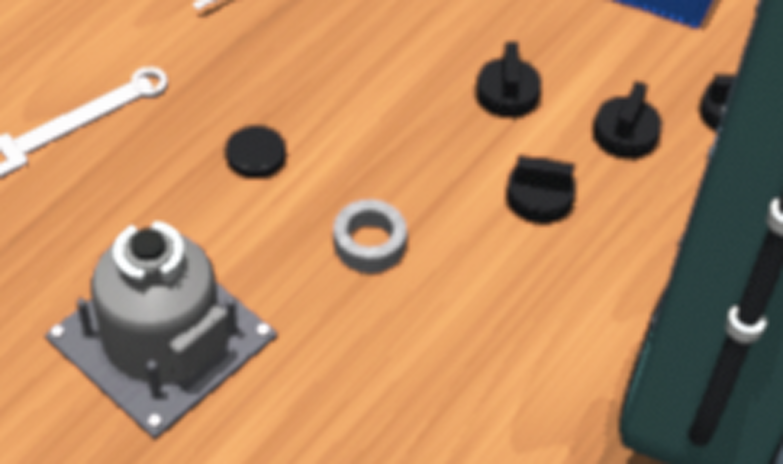

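The farthest cap is at about (0.474, -0.20), reach 0.51 m. Next: its bar direction, and the shift to look down from above it.

```bash
python3 - <<'E'
from h import *
for f in ['scene0','side0']:
    W,p=cloud(f)
    w=W.reshape(-1,3); 
    for zlo,zhi in [(0.008,.05),(0.03,.05)]:
        m=(np.hypot(w[:,0]-.475,w[:,1]+.2)<.045)&(w[:,2]>zlo)&(w[:,2]<zhi)
        q=w[m]; c,(a,b),t=cv2.minAreaRect(q[:,:2].astype(np.float32)*1000)
        l=cv2.PCACompute(q[:,:2].astype(np.float32),None)
        print(f,zlo,len(q),c,a,b,t,'pca',l[1][0],np.degrees(np.arctan2(l[1][0][1],l[1][0][0])))
s=robot.read_state(); R=s['tcp_rot']
print('dp to above cap', R.T@(np.array([.475,-.2,.19])-s['tcp_pos']), R.T@(np.array([.475,-.2,.2])-s['tcp_pos']))
E
```

```text
scene0 0.008 266 (478.955810546875, -194.60235595703125) 47.80832290649414 56.8209342956543 63.045413970947266 pca [-0.6634753   0.74819815] 131.56546
scene0 0.03 91 (474.7903137207031, -201.99697875976562) 20.944141387939453 46.64624786376953 30.860200881958008 pca [-0.5681276  0.8229404] 124.61976
side0 0.008 388 (472.65521240234375, -204.01695251464844) 58.23470687866211 56.60980987548828 75.63748931884766 pca [-0.6195428  0.7849629] 128.28275
side0 0.03 94 (474.23187255859375, -204.76119995117188) 12.368744850158691 48.64128112792969 35.3496208190918 pca [-0.5819805   0.81320274] 125.58996
dp to above cap [-0.36912502  0.01497975 -0.18993456] [-0.36912703  0.00497976 -0.18995125]
```

```bash
python3 - <<'E'
from h import *
import cv2
ims=[]
for f,(u,v) in [('scene0',(307,239)),('side0',(221,228))]:
    W,p=cloud(f)
    ims.append(cv2.resize(p[v-22:v+23,u-22:u+23,::-1],None,fx=9,fy=9,interpolation=cv2.INTER_CUBIC))
    w=W.reshape(-1,3); g=p.reshape(-1,3).astype(int)
    m=(np.hypot(w[:,0]-.535,w[:,1]-.19)<.05)&(abs(w[:,2]-.122)<.014)
    q=w[m]; gg=g[m].min(-1)
    ring=q[gg>170]; c,r=cv2.minEnclosingCircle(ring[:,:2].astype(np.float32)*1000); print(f,len(ring),'ring',c,r,np.median(ring[:,2]))
    # top view raster colored
    d=ring[:,:2]*1000-c; a=np.degrees(np.arctan2(d[:,1],d[:,0])); rr=np.hypot(*d.T)
    print(np.histogram(a[rr>16],bins=36,range=(-180,180))[0])
    s=q[(gg<70)]; print('dark',np.median(s,0).round(4))
    # panel+plate
    m=(np.hypot(w[:,0]-.535,w[:,1]-.19)<.1)&(w[:,2]<.018)&(w[:,2]>.006)&(g.max(-1)<140)
    print('plate',cv2.minAreaRect(w[m][:,:2].astype(np.float32)*1000))
cv2.imwrite('pics/z3.png',np.hstack(ims)[:, :800])
E
```

```text
scene0 99 ring (537.7620239257812, 182.11415100097656) 26.491872787475586 0.11825484139317854
[4 1 2 1 2 0 1 2 4 2 3 5 2 0 0 1 2 2 5 5 5 3 5 5 5 3 4 4 5 3 2 0 0 1 3 3]
dark [0.5419 0.1875 0.128 ]
plate ((540.62646484375, 184.2241973876953), (130.42922973632812, 126.42350769042969), 84.82220458984375)
side0 160 ring (538.4322509765625, 180.9834442138672) 25.669204711914062 0.11807865083988323
[5 8 7 5 5 6 6 3 8 4 4 4 0 0 0 0 4 5 3 5 3 6 4 7 6 6 5 6 7 7 3 0 0 0 4 6]
dark [0.5338 0.1828 0.129 ]
plate ((536.9540405273438, 183.0787811279297), (127.2039794921875, 130.27371215820312), 84.79425811767578)
```

View pics/z3.png

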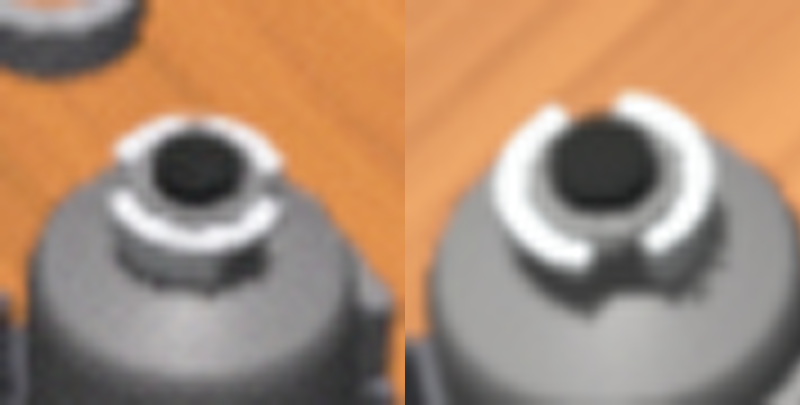

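Ring slots sit at about 140°/-40° in the world. The jar axis is at about (0.538, 0.182), with the ring top at z≈0.118, which matches the given 0.118. Now I'll move above the cap.

```bash
python3 -m pendant '{"twist":[[0,0,0],[0,-10,0],[0,-20,0],[0,-30,0],[0,-40,0]],"dp":[[-0.05,0,-0.026],[-0.1,0,-0.051],[-0.15,0,-0.077],[-0.2,0,-0.103],[-0.25,0,-0.129]],"gripper":[0.094,0.094,0.094,0.094,0.094]}' 30
python3 - <<'E'
from h import *
s=robot.read_state(); R=s['tcp_rot']
print(R.round(3),'dp', R.T@(np.array([.475,-.2,.2])-s['tcp_pos']),np.degrees(np.arctan2(R[1,2],R[0,2])))
E
```

```text
time: 0.78
tcp_pos: [0.3873, -0.299, 0.2052]
tcp_rot: [[-0.474, -0.0, 0.881], [-0.881, 0.0, -0.474], [0.0, -1.0, -0.0]]
contact_force: [0.3, -1.0, 0.5]
grip_width: 0.0942
[[-0.474 -0.     0.881]
 [-0.881  0.    -0.474]
 [ 0.    -1.    -0.   ]] dp [-0.12876808  0.00522058  0.03034064] -28.264652621241673
```

```bash
python3 - <<'E'
from h import *
s=robot.read_state(); R=s['tcp_rot']
print('dp', R.T@(np.array([.504,-.241,.2])-s['tcp_pos']))
E
```

```text
dp [-0.10638933  0.0052176   0.0752983 ]
```

```bash
python3 -m pendant '{"twist":[[0,-10,0],[0,-20,0],[0,-30,0],[0,-40,0],[0,-50,0]],"dp":[[-0.025,0.001,0.018],[-0.055,0.002,0.04],[-0.08,0.003,0.06],[-0.106,0.004,0.075],[-0.106,0.005,0.075]],"gripper":[0.094,0.094,0.094,0.094,0.094]}'
python3 -m pendant '{"twist":[[0,-10,0],[0,-13.3,0],[0,-13.3,0],[0,-13.3,0],[0,-13.3,0]],"dp":[[0,0,0],[0,0,0],[0,0,0],[0,0,0],[0,0,0]],"gripper":[0.094,0.094,0.094,0.094,0.094]}'
python3 - <<'E'
from h import *
snap('wrist','wrist1'); W,p=cloud('wrist1',True)
w=W.reshape(-1,3)
for zlo,zhi in [(0.016,.024),(0.038,.055)]:
    m=(np.hypot(w[:,0]-.475,w[:,1]+.2)<.042)&(w[:,2]>zlo)&(w[:,2]<zhi)
    q=w[m]; c,ab,t=cv2.minAreaRect(q[:,:2].astype(np.float32)*1000); print(len(q),c,ab,t,np.median(q[:,2]),cv2.minEnclosingCircle(q[:,:2].astype(np.float32)*1000))
E
```

```text
time: 1.4
tcp_pos: [0.5043, -0.242, 0.1995]
tcp_rot: [[0.373, -0.001, 0.928], [-0.928, 0.001, 0.373], [-0.001, -1.0, -0.001]]
contact_force: [-0.9, 1.1, -0.2]
grip_width: 0.0941
time: 2.02
tcp_pos: [0.503, -0.2435, 0.2004]
tcp_rot: [[0.569, -0.0, 0.822], [-0.822, -0.0, 0.569], [-0.0, -1.0, -0.0]]
contact_force: [0.4, 0.0, -0.3]
grip_width: 0.0939
1503 (473.5913391113281, -205.8331298828125) (57.2310676574707, 55.97812271118164) 80.32247924804688 0.01976224886823308 ((473.5166320800781, -206.1125030517578), 29.18155860900879)
578 (473.2118225097656, -205.79293823242188) (12.487387657165527, 45.70499801635742) 34.7140998840332 0.04449605794522429 ((472.78125, -205.9503173828125), 23.4187068939209)
```

View pics/wrist1.png

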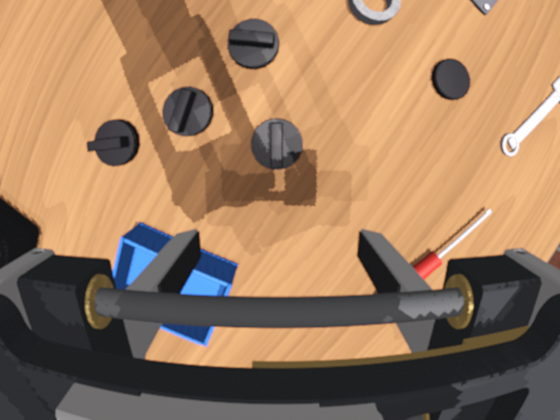

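Wrist view: target cap at pixel (277,143). It fits as a 57 mm disc with a 12.5×46 mm bar at z=0.0445, centred (0.4733,-0.2059), with the grip yaw matched at 34.7°. Descend.

```bash
python3 - <<'E'
from h import *
s=robot.read_state(); R=s['tcp_rot']
print('dp', R.T@(np.array([.4733,-.2059,.1])-s['tcp_pos']),s['tcp_pos'])
E
```

```text
dp [-0.04780907  0.10047421 -0.0030206 ] [ 0.50299437 -0.24348452  0.2004766 ]
```

```bash
python3 -m pendant '{"twist":[[0,0,0],[0,0,0],[0,0,0],[0,0,0],[0,0,0]],"dp":[[-0.024,0.03,-0.0015],[-0.048,0.06,-0.003],[-0.048,0.1,-0.003],[-0.048,0.13,-0.003],[-0.048,0.15,-0.003]],"gripper":[0.06,0.06,0.06,0.06,0.06]}'
python3 - <<'E'
from h import *
s=robot.read_state(); R=s['tcp_rot']
print('dp', R.T@(np.array([.4733,-.2059,.0215])-s['tcp_pos']),s['tcp_pos'],s['contact_force'])
E
```

```text
time: 2.7
tcp_pos: [0.4724, -0.2052, 0.0488]
tcp_rot: [[0.569, -0.002, 0.822], [-0.822, 0.001, 0.569], [-0.002, -1.0, -0.001]]
contact_force: [0.2, 0.8, 0.4]
grip_width: 0.0599
dp [0.00114723 0.02724954 0.00040651] [ 0.47236186 -0.20521395  0.04875194] [0.20104169 0.82591097 0.41928054]
```

```bash
python3 -m pendant '{"twist":[[0,0,0],[0,0,0],[0,0,0],[0,0,0],[0,0,0]],"dp":[[0.0005,0.01,0],[0.001,0.02,0],[0.001,0.026,0],[0.001,0.028,0],[0.001,0.028,0]],"gripper":[0.05,0.05,0.05,0.05,0.05]}'
python3 - <<'E'
from h import *
s=robot.read_state();print(s['tcp_pos'],s['contact_force'])
snap('wrist','wrist2')
E
```

```text
time: 3.32
tcp_pos: [0.4741, -0.2067, 0.0228]
tcp_rot: [[0.57, 0.001, 0.822], [-0.822, -0.0, 0.57], [0.001, -1.0, 0.0]]
contact_force: [-1.1, 0.6, 0.9]
grip_width: 0.0502
[ 0.47407993 -0.20668092  0.02284194] [-1.13079015  0.63405195  0.90545949]
```

View pics/wrist2.png

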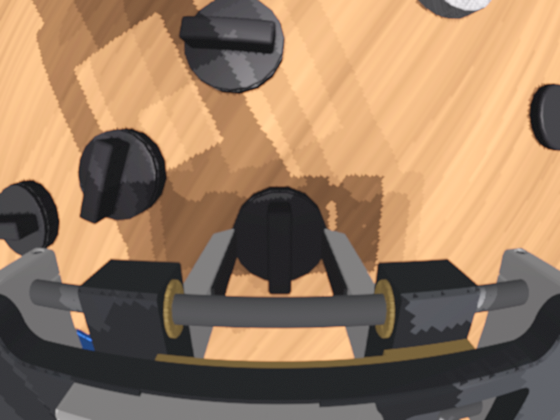

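The bar (pixel 280,240) lies centred between the fingers, with no contact. Closing.

```bash
python3 -m pendant '{"twist":[[0,0,0],[0,0,0],[0,0,0],[0,0,0],[0,0,0]],"dp":[[0,0,0],[0,0,0],[0,0,0],[0,0,0],[0,0,0]],"gripper":[0.03,0.014,0.005,0.0,0.0]}' 50
python3 -m pendant '{"twist":[[0,0,0],[0,0,0],[0,0,0],[0,0,0],[0,0,0]],"dp":[[0,0,0],[0,-0.02,0],[0,-0.05,0],[0,-0.09,0],[0,-0.13,0]],"gripper":[0,0,0,0,0]}' 50
python3 - <<'E'
from h import *
s=robot.read_state();print(s)
snap('wrist','wrist3')
W,p=cloud('wrist3',True)
R=s['tcp_rot']; q=((W-s['tcp_pos'])@R).reshape(-1,3)
g=p.reshape(-1,3).max(-1)
m=(abs(q[:,2])<.04)&(abs(q[:,0])<.04)&(q[:,1]>-.035)&(q[:,1]<.035)
q=q[m];np.save('pics/capq.npy',q)
print(len(q),np.histogram(q[:,1]*1000,bins=35,range=(-35,35))[0])
E
```

```text
time: 4.0
tcp_pos: [0.4739, -0.2065, 0.0225]
tcp_rot: [[0.57, 0.0, 0.822], [-0.822, -0.0, 0.57], [0.0, -1.0, 0.0]]
contact_force: [0.1, -1.2, -0.2]
grip_width: 0.0127
time: 4.62
tcp_pos: [0.4734, -0.2063, 0.1531]
tcp_rot: [[0.57, -0.001, 0.822], [-0.822, 0.0, 0.57], [-0.001, -1.0, -0.001]]
contact_force: [0.4, -0.2, -1.6]
grip_width: 0.0126
{'time': 4.625, 'joint_positions': array([-5.20801411e-01,  2.95766596e-02,  1.53513986e+00, -9.91530098e-05,
        1.57801745e+00, -1.12670519e+00]), 'joint_vel': array([-2.23852603e-03, -1.66521228e-01, -4.77886191e-01, -1.68494539e-03,
        6.36914577e-01,  5.32039930e-04]), 'joint_efforts': array([ 9.21781710e-02, -3.11624050e+01, -2.88238639e+01,  1.79440394e-02,
       -3.10996827e-01, -6.34240387e-04]), 'tcp_pos': array([ 0.47337585, -0.20633007,  0.15310939]), 'tcp_rot': array([[ 5.69504150e-01, -1.03934077e-03,  8.21987799e-01],
       [-8.21987863e-01,  4.81888474e-04,  5.69504804e-01],
       [-9.88016008e-04, -9.99999344e-01, -5.79888013e-04]]), 'contact_force': array([ 0.43709479, -0.16804093, -1.63681799]), 'ft_torque': array([ 0.00833948, -0.13798635,  0.04379772]), 'grip_width': 0.012584460607437243}
6421 [  86   73   80   82  100  219 1815  252   83   75   75   76   73   58
   55   44   31   35 1628  984   60  129   67   34   53   39   33   48
   29    5    0    0    0    0    0]
```

View pics/wrist3.png

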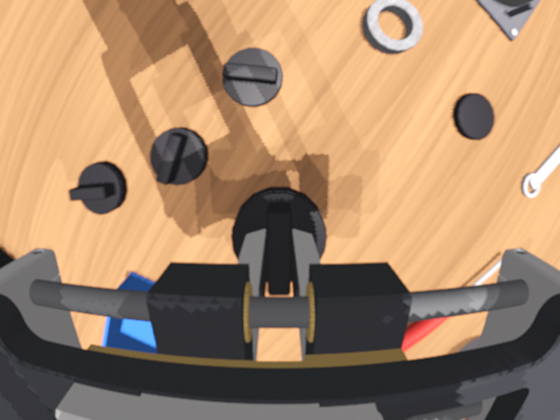

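Grasp holds: width 12.6 mm, plate top about 2.5 mm beyond TCP. I'll check the cap centre in the tool frame and plan the jar look.

```bash
python3 -m pendant '{"twist":[[0,0,0],[0,-4,0],[0,-8,0],[0,-12,0],[0,-15,0]],"dp":[[0,-0.03,0.01],[-0.02,-0.06,0.05],[-0.055,-0.067,0.1],[-0.085,-0.067,0.15],[-0.12,-0.067,0.2]],"gripper":[0,0,0,0,0]}'
python3 -m pendant '{"twist":[[0,0,0],[0,0,0],[0,0,0],[0,0,0],[0,0,0]],"dp":[[-0.0,0,0.05],[-0.018,0,0.085],[-0.036,0,0.115],[-0.036,0,0.115],[-0.036,0,0.115]],"gripper":[0,0,0,0,0]}'
python3 - <<'E'
from h import *
q=np.load('pics/capq.npy')
for lo,hi in [(.001,.005),(-.025,-.02)]:
    m=(q[:,1]>lo)&(q[:,1]<hi); w=q[m]; print(len(w),np.median(w[:,1]),w[:,[0,2]].min(0),w[:,[0,2]].max(0),cv2.minEnclosingCircle((w[:,[0,2]]*1000).astype(np.float32)),cv2.minAreaRect((w[:,[0,2]]*1000).astype(np.float32)))
s=robot.read_state()
snap('wrist','wrist4');W,p=cloud('wrist4',True)
w=W.reshape(-1,3);g=p.reshape(-1,3).astype(int).min(-1)
m=(np.hypot(w[:,0]-.538,w[:,1]-.182)<.04)&(abs(w[:,2]-.118)<.01)&(g>150)
q=w[m]
if len(q)>20:
    c,r=cv2.minEnclosingCircle((q[:,:2]*1000).astype(np.float32));print('ring',len(q),c,r,np.median(q[:,2]))
    d=q[:,:2]*1000-c;a=np.degrees(np.arctan2(d[:,1],d[:,0]));k=np.hypot(*d.T)>20
    print(np.histogram(a[k],bins=72,range=(-180,180))[0])
print(s['tcp_pos'],s['tcp_rot'])
E
```

```text
time: 5.3
tcp_pos: [0.5704, 0.0075, 0.219]
tcp_rot: [[0.764, 0.0, 0.646], [-0.646, -0.0, 0.764], [0.0, -1.0, -0.0]]
contact_force: [0.5, -0.3, -1.0]
grip_width: 0.0127
time: 5.92
tcp_pos: [0.6165, 0.1164, 0.2188]
tcp_rot: [[0.763, -0.001, 0.647], [-0.647, -0.001, 0.763], [-0.0, -1.0, -0.001]]
contact_force: [0.5, -0.4, 0.0]
grip_width: 0.0127
2612 0.0028068533604284603 [-0.02970493 -0.02844911] [0.02703456 0.02893275] ((-0.9057872295379639, -0.010806238278746605), 29.033458709716797) ((-2.5064640045166016, -0.29119873046875), (54.689945220947266, 55.91913604736328), 39.89694595336914)
2223 -0.02209362903465316 [-0.02499053 -0.01850608] [0.02294859 0.01845894] ((-1.026915431022644, -0.08442623913288116), 24.311243057250977) ((-2.100688934326172, -2.6164722442626953), (34.08911895751953, 47.654518127441406), 67.4098129272461)
ring 1679 (537.7299194335938, 180.5052490234375) 24.970701217651367 0.11856065770369478
[13 10 11 11 10 10 11 12 10 13 10 11 12 14 11 13 11 13 10 10 12 12 11 13
 11  0  1  0  1  0  0  0 13 15 13 14 12 12 11 12 13 12 12 12 12 13 12 10
 14 13 12 11 13 14 12 13 12 13 12 12  8  0  2  2  2  1  0  1 10 13 12 12]
[0.61653837 0.11641169 0.21880295] [[ 7.62737922e-01 -1.01710944e-03  6.46706910e-01]
 [-6.46707690e-01 -9.49572472e-04  7.62737348e-01]
 [-1.61692278e-04 -9.99999032e-01 -1.38204743e-03]]
```

View pics/wrist4.png

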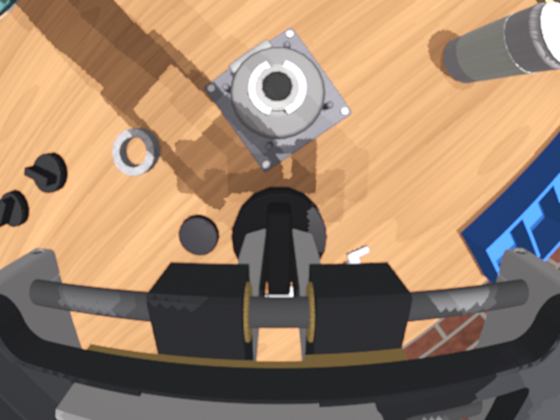

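Wrist view: ring at pixel (277,85), centre (0.5377,0.1805), r≈25 mm, slots near -37.5°/142.5°. The held cap is centred at tool x≈-1 mm. I'll refine the slot angle and compute the move.

```bash
python3 - <<'E'
from h import *
W,p=cloud('wrist4',True)
w=W.reshape(-1,3);g=p.reshape(-1,3).astype(int).min(-1)
m=(np.hypot(w[:,0]-.5377,w[:,1]-.1805)<.03)&(abs(w[:,2]-.118)<.01)&(g>130)
q=w[m][:,:2]*1000; (c,r)=cv2.minEnclosingCircle(q.astype(np.float32)); 
from scipy.optimize import least_squares
d=q-c;a=np.degrees(np.arctan2(d[:,1],d[:,0]));R=np.hypot(*d.T)
e=np.array([q[(abs(a-b)<3)][np.argmax(R[(abs(a-b)<3)])] for b in list(range(-175,-60,5))+list(range(-10,120,5))+[165,170]])
f=least_squares(lambda t:np.hypot(e[:,0]-t[0],e[:,1]-t[1])-t[2],[*c,24.5]).x; print(f,c,r)
d=q-f[:2];a=np.degrees(np.arctan2(d[:,1],d[:,0]));R=np.hypot(*d.T);k=R>22
h=np.histogram(a[k],bins=np.arange(-60,-10,1))[0];print(h)
h=np.histogram(a[k],bins=np.arange(118,168,1))[0];print(h)
s=robot.read_state();Rt=s['tcp_rot'];t=[]
for i in range(4): robot.snapshot('side'); t.append(robot.read_state()['tcp_pos'])
t=np.array(t);print(t.round(4)); t=t.mean(0)
print('dp',Rt.T@(np.array([.5384,.1799,t[2]])-t), np.degrees(np.arctan2(Rt[1,0],Rt[0,0])))
E
```

```text
[537.89683211 180.68824149  24.38443556] (537.7299194335938, 180.5052490234375) 24.970701217651367
[1 3 1 0 0 0 0 0 0 0 0 0 0 0 0 0 0 0 0 0 0 0 0 0 0 0 0 0 0 0 0 0 0 0 0 0 0
 0 0 0 1 2 1 1 3 1 2 1 1]
[2 2 1 2 2 0 0 0 0 0 0 0 0 0 0 0 0 0 0 0 0 0 0 0 0 0 0 0 0 0 0 0 0 0 0 0 0
 0 0 0 0 0 0 1 2 2 2 1 2]
[[0.6166 0.1158 0.2193]
 [0.6167 0.1157 0.2195]
 [0.6167 0.1158 0.2196]
 [0.6167 0.1159 0.2196]]
dp [-1.01180445e-01 -4.67682874e-06 -1.81599122e-03] -40.339338981090414
```

```bash
python3 -m pendant '{"twist":[[0,-1,0],[0,-2,0],[0,-2,0],[0,-2,0],[0,-2,0]],"dp":[[-0.03,0,0],[-0.06,0,-0.001],[-0.085,0.01,-0.0015],[-0.101,0.03,-0.0015],[-0.101,0.055,-0.0015]],"gripper":[0,0,0,0,0]}'
python3 - <<'E'
from h import *
t=[];snap('side','side5');
for i in range(3): t.append(robot.read_state()['tcp_pos']); snap('scene','scene5')
print(np.array(t).round(4)); s=robot.read_state(); R=s['tcp_rot']
print('dp',R.T@(np.array([.5386,.1801,.142])-t[-1]),np.degrees(np.arctan2(R[1,0],R[0,0])),R.round(4),s['contact_force'],s['ft_torque'])
a=cv2.imread('pics/side5.png')[150:290,150:300];b=cv2.imread('pics/scene5.png')[150:290,230:380]
cv2.imwrite('pics/z5.png',cv2.resize(np.hstack([a,b]),None,fx=2.6,fy=2.6,interpolation=2))
E
```

```text
time: 6.8
tcp_pos: [0.5385, 0.1815, 0.1652]
tcp_rot: [[0.785, 0.003, 0.619], [-0.619, 0.001, 0.785], [0.002, -1.0, 0.002]]
contact_force: [0.3, 0.2, -1.3]
grip_width: 0.0128
[[0.5366 0.1806 0.1604]
 [0.5367 0.1804 0.1614]
 [0.5378 0.1805 0.1632]]
dp [0.0009014  0.02119165 0.00023707] -38.32747685740765 [[ 7.845e-01 -3.000e-04  6.202e-01]
 [-6.202e-01 -2.000e-04  7.845e-01]
 [-1.000e-04 -1.000e+00 -3.000e-04]] [-0.34977596 -0.24173393 -0.20052411] [-0.00127811 -0.12449662  0.01516165]
```

View pics/z5.png

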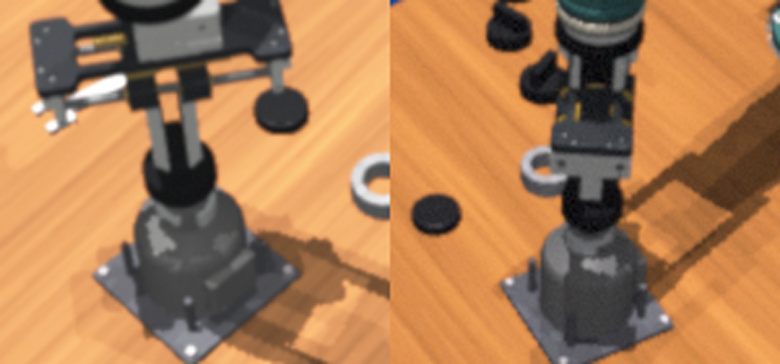

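Cap sits above the neck, level and centred in both views. Lower to just above the lug level.

```bash
python3 -m pendant '{"twist":[[0,0,0],[0,0,0],[0,0,0],[0,0,0],[0,0,0]],"dp":[[0,0.006,0],[0,0.012,0],[0,0.018,0],[0,0.0215,0],[0,0.0215,0]],"gripper":[0,0,0,0,0]}'
python3 - <<'E'
from h import *
for i in range(4): robot.snapshot('side'); s=robot.read_state();print(s['tcp_pos'].round(4),s['contact_force'].round(1),s['ft_torque'].round(3))
E
```

```text
time: 7.62
tcp_pos: [0.5385, 0.1811, 0.1425]
tcp_rot: [[0.785, -0.001, 0.62], [-0.62, -0.0, 0.785], [-0.0, -1.0, -0.001]]
contact_force: [0.0, -0.7, -0.8]
grip_width: 0.0125
[0.5387 0.1812 0.1428] [ 0.  -0.2 -0.7] [ 0.064 -0.124 -0.067]
[0.5388 0.1812 0.1431] [ 0.3 -0.3 -1. ] [-0.022 -0.111 -0.058]
[0.5389 0.1812 0.1432] [ 0.1 -0.1 -0.7] [ 0.048 -0.095  0.011]
[0.5389 0.1812 0.1433] [ 0.4  0.4 -0.3] [-0.029 -0.123  0.011]
```

```bash
python3 -m pendant '{"twist":[[0,0,0],[0,0,0],[0,0,0],[0,0,0],[0,0,0]],"dp":[[0.0003,0.001,-0.0004],[0.0003,0.002,-0.0004],[0.0003,0.003,-0.0004],[0.0003,0.004,-0.0004],[0.0003,0.004,-0.0004]],"gripper":[0,0,0,0,0]}'
python3 - <<'E'
from h import *
for i in range(3): robot.snapshot('side'); s=robot.read_state();print(s['tcp_pos'].round(4),s['contact_force'].round(1),s['ft_torque'].round(3))
E
```

```text
time: 8.45
tcp_pos: [0.5386, 0.1806, 0.1387]
tcp_rot: [[0.785, -0.0, 0.62], [-0.62, -0.0, 0.785], [-0.0, -1.0, -0.0]]
contact_force: [0.4, 0.1, -0.9]
grip_width: 0.0126
[0.5387 0.1807 0.1389] [-0.5  0.8 -0.8] [-0.041 -0.183 -0.028]
[0.5387 0.1807 0.1389] [ 0.1 -0.7 -1.5] [ 0.006 -0.123 -0.034]
[0.5387 0.1807 0.1389] [-0.1 -0.2 -1. ] [ 0.034 -0.124  0.009]
```

```bash
python3 -m pendant '{"twist":[[0,0,0],[0,0,0],[0,0,0],[0,0,0],[0,0,0]],"dp":[[0,0.001,0],[0,0.002,0],[0,0.003,0],[0,0.003,0],[0,0.003,0]],"gripper":[0,0,0,0,0]}'
python3 - <<'E'
from h import *
for i in range(3): robot.snapshot('side'); s=robot.read_state();print(s['tcp_pos'].round(4),s['contact_force'].round(1),s['ft_torque'].round(3))
E
```

```text
time: 9.22
tcp_pos: [0.5387, 0.1807, 0.1362]
tcp_rot: [[0.785, 0.0, 0.62], [-0.62, -0.0, 0.785], [0.0, -1.0, 0.0]]
contact_force: [-0.4, 0.2, 0.9]
grip_width: 0.0125
[0.5388 0.1807 0.1361] [-0.8 -0.1  0.3] [-0.052 -0.051  0.061]
[0.5388 0.1807 0.1361] [-1.  -0.2  0.4] [-0.041 -0.108  0.028]
[0.5387 0.1807 0.1361] [0.4 0.4 0.9] [-0.011 -0.026 -0.003]
```

Contact is about 1.7 N at 2 mm past seal contact. That is the seal's spring rate, so the lugs are already in the slots. Keep pressing in small steps.

```bash
python3 -m pendant '{"twist":[[0,0,0],[0,0,0],[0,0,0],[0,0,0],[0,0,0]],"dp":[[0,0.001,0],[0,0.002,0],[0,0.003,0],[0,0.004,0],[0,0.004,0]],"gripper":[0,0,0,0,0]}'
python3 - <<'E'
from h import *
for i in range(3): robot.snapshot('side'); s=robot.read_state();print(s['tcp_pos'].round(4),s['contact_force'].round(1),s['ft_torque'].round(3))
E
```

```text
time: 10.0
tcp_pos: [0.5388, 0.1807, 0.1325]
tcp_rot: [[0.785, 0.001, 0.62], [-0.62, 0.0, 0.785], [0.0, -1.0, 0.0]]
contact_force: [-1.5, -0.3, 4.4]
grip_width: 0.0124
[0.5388 0.1807 0.1324] [-2.  -0.9  5.2] [-0.094  0.301  0.009]
[0.5388 0.1807 0.1324] [-0.9 -0.7  4.6] [-0.107  0.302 -0.014]
[0.5388 0.1807 0.1323] [-1.8 -1.3  5.1] [-0.106  0.24  -0.016]
```

```bash
python3 -m pendant '{"twist":[[0,0,0],[0,0,0],[0,0,0],[0,0,0],[0,0,0]],"dp":[[-0.0001,0.001,-0.0002],[-0.0002,0.002,-0.0004],[-0.0002,0.003,-0.0004],[-0.0002,0.0038,-0.0004],[-0.0002,0.0038,-0.0004]],"gripper":[0,0,0,0,0]}'
python3 - <<'E'
from h import *
for i in range(3): robot.snapshot('side'); s=robot.read_state();print(s['tcp_pos'].round(4),s['contact_force'].round(1),s['ft_torque'].round(3))
E
```

```text
time: 10.78
tcp_pos: [0.5388, 0.1807, 0.1296]
tcp_rot: [[0.785, 0.002, 0.619], [-0.619, 0.0, 0.785], [0.001, -1.0, 0.002]]
contact_force: [-2.4, -1.3, 8.5]
grip_width: 0.0124
[0.5388 0.1807 0.1296] [-2.5 -0.8  9.9] [-0.119  0.348 -0.022]
[0.5388 0.1807 0.1296] [-3.  -1.1  8.2] [-0.108  0.356  0.016]
[0.5388 0.1807 0.1296] [-2.1 -1.5  8.9] [-0.078  0.405  0.041]
```

```bash
python3 -m pendant '{"twist":[[0,0,0],[0,0,0],[0,0,0],[0,0,0],[0,0,0]],"dp":[[0,0.0005,0],[0,0.001,0],[0,0.0015,0],[0,0.002,0],[0,0.002,0]],"gripper":[0,0,0,0,0]}'
python3 - <<'E'
from h import *
for i in range(3): robot.snapshot('side'); s=robot.read_state();print(s['tcp_pos'].round(4),s['contact_force'].round(1),s['ft_torque'].round(3))
E
```

```text
time: 11.55
tcp_pos: [0.5388, 0.1807, 0.1281]
tcp_rot: [[0.785, 0.002, 0.62], [-0.62, 0.001, 0.785], [0.001, -1.0, 0.002]]
contact_force: [-4.1, -1.5, 10.4]
grip_width: 0.0126
[0.5388 0.1807 0.1281] [-3.5 -0.6 10.3] [-0.085  0.586  0.028]
[0.5388 0.1807 0.1281] [-2.5 -1.1 10.2] [-0.122  0.573  0.044]
[0.5388 0.1807 0.1282] [-3.7 -0.4  9.6] [-0.18   0.556  0.027]
```

```bash
python3 -m pendant '{"twist":[[0,0,0],[0,0,0],[0,0,0],[0,0,0],[0,0,0]],"dp":[[0,0.0005,-0.0001],[0,0.001,-0.0003],[0,0.0015,-0.0003],[0,0.0015,-0.0003],[0,0.0015,-0.0003]],"gripper":[0,0,0,0,0]}'
python3 - <<'E'
from h import *
for i in range(3): robot.snapshot('side'); s=robot.read_state();print(s['tcp_pos'].round(4),s['contact_force'].round(1),s['ft_torque'].round(3))
E
```

```text
time: 12.32
tcp_pos: [0.5388, 0.1807, 0.1275]
tcp_rot: [[0.785, 0.003, 0.619], [-0.619, 0.001, 0.785], [0.002, -1.0, 0.003]]
contact_force: [-4.6, -0.5, 12.0]
grip_width: 0.0131
[0.5388 0.1806 0.1275] [-4.   0.3 12.3] [-0.109  0.734 -0.001]
[0.5388 0.1807 0.1275] [-3.1  0.2 13. ] [-0.046  0.721 -0.02 ]
[0.5388 0.1807 0.1275] [-3.5 -0.1 12.5] [-0.057  0.648  0.03 ]
```

About 13.4 N and stiffening, so it is at the bottom. Start the clockwise turn (positive about tool y), with a small pivot correction for the 1 mm grip offset.

```bash
python3 -m pendant '{"twist":[[0,3,0],[0,7,0],[0,11,0],[0,15,0],[0,15,0]],"dp":[[0,0,0],[0,0,-0.0001],[0,0,-0.0002],[0,0,-0.0003],[0,0,-0.0003]],"gripper":[0,0,0,0,0]}' 60
python3 - <<'E'
from h import *
for i in range(3): robot.snapshot('side'); s=robot.read_state();R=s['tcp_rot'];print(s['tcp_pos'].round(4),s['contact_force'].round(1),s['ft_torque'].round(3),np.degrees(np.arctan2(R[1,0],R[0,0])).round(2))
E
```

```text
time: 13.1
tcp_pos: [0.5397, 0.1801, 0.1276]
tcp_rot: [[0.597, 0.006, 0.802], [-0.802, 0.001, 0.597], [0.003, -1.0, 0.005]]
contact_force: [-1.0, -1.3, 11.4]
grip_width: 0.0125
[0.5397 0.1801 0.1276] [-1.8 -1.5 11.1] [-0.197  0.204 -0.048] -53.3
[0.5397 0.1801 0.1276] [-1.4 -1.4 11.3] [-0.185  0.229  0.037] -53.29
[0.5397 0.1801 0.1275] [-1.8 -0.9 12. ] [-0.195  0.234 -0.023] -53.3
```

```bash
python3 -m pendant '{"twist":[[0,5,0],[0,10,0],[0,15,0],[0,20,0],[0,20,0]],"dp":[[0,0,-0.0001],[0,0,-0.0002],[-0.0001,0,-0.0003],[-0.0001,0,-0.0003],[-0.0001,0,-0.0003]],"gripper":[0,0,0,0,0]}' 60
python3 - <<'E'
from h import *
for i in range(3): robot.snapshot('side'); s=robot.read_state();R=s['tcp_rot'];print(s['tcp_pos'].round(4),s['contact_force'].round(1),s['ft_torque'].round(3),np.degrees(np.arctan2(R[1,0],R[0,0])).round(2),s['grip_width'])
E
```

```text
time: 13.88
tcp_pos: [0.5393, 0.1798, 0.1275]
tcp_rot: [[0.287, 0.005, 0.958], [-0.958, 0.0, 0.287], [0.001, -1.0, 0.005]]
contact_force: [-2.0, -1.9, 11.6]
grip_width: 0.012
[0.5393 0.1798 0.1276] [-1.5 -0.9 12.2] [-0.287  0.347  0.017] -73.3 0.012735114594861829
[0.5393 0.1798 0.1275] [-1.  -1.3 11.8] [-0.286  0.274 -0.021] -73.3 0.012841502184129121
[0.5393 0.1798 0.1276] [-1.9 -1.6 11.5] [-0.291  0.3   -0.027] -73.3 0.012569780222054128
```

Smooth. On to about 50° from the slot.

```bash
python3 -m pendant '{"twist":[[0,4,0],[0,8,0],[0,12,0],[0,15,0],[0,15,0]],"dp":[[0,0,-0.0001],[0,0,-0.0002],[-0.0001,0,-0.0002],[-0.0001,0,-0.0002],[-0.0001,0,-0.0002]],"gripper":[0,0,0,0,0]}' 60
python3 - <<'E'
from h import *
for i in range(3): robot.snapshot('side'); s=robot.read_state();R=s['tcp_rot'];print(s['tcp_pos'].round(4),s['contact_force'].round(1),s['ft_torque'].round(3),np.degrees(np.arctan2(R[1,0],R[0,0])).round(2),s['grip_width'])
E
python3 -m pendant '{"twist":[[0,1,0],[0,2,0],[0,3,0],[0,4,0],[0,4,0]],"dp":[[0,0,0],[0,0,0],[0,0,0],[0,0,0],[0,0,0]],"gripper":[0,0,0,0,0]}' 60
python3 - <<'E'
from h import *
for i in range(3): robot.snapshot('side'); s=robot.read_state();R=s['tcp_rot'];print(s['tcp_pos'].round(4),s['contact_force'].round(1),s['ft_torque'].round(3),np.degrees(np.arctan2(R[1,0],R[0,0])).round(2),s['grip_width'])
E
```

```text
time: 14.65
tcp_pos: [0.5389, 0.1798, 0.1275]
tcp_rot: [[0.03, 0.005, 1.0], [-1.0, 0.0, 0.03], [0.0, -1.0, 0.005]]
contact_force: [-2.0, -2.1, 11.8]
grip_width: 0.0123
[0.5389 0.1798 0.1275] [-3.6 -2.4 10.5] [-0.299  0.423  0.021] -88.29 0.01276025910753912
[0.5389 0.1798 0.1275] [-1.7 -2.  11.8] [-0.397  0.412 -0.025] -88.29 0.012419970805651206
[0.5389 0.1797 0.1275] [-2.2 -2.3 11.4] [-0.362  0.403  0.009] -88.3 0.012302546416265266
time: 15.42
tcp_pos: [0.5388, 0.1797, 0.1275]
tcp_rot: [[-0.04, 0.005, 0.999], [-0.999, -0.0, -0.04], [0.0, -1.0, 0.005]]
contact_force: [-3.1, -2.2, 13.0]
grip_width: 0.0126
[0.5388 0.1797 0.1275] [-2.9 -2.1 12.1] [-0.393  0.454  0.01 ] -92.29 0.012813204141620302
[0.5388 0.1797 0.1276] [-1.3 -1.9 11.5] [-0.381  0.477  0.006] -92.29 0.012709076284111864
[0.5388 0.1797 0.1275] [-3. -2. 11.] [-0.366  0.395  0.063] -92.29 0.012347588014095566
```

```bash
python3 -m pendant '{"twist":[[0,0.5,0],[0,1,0],[0,1.5,0],[0,2,0],[0,2,0]],"dp":[[0,0,0],[0,0,0],[0,0,0],[0,0,0],[0,0,0]],"gripper":[0,0,0,0,0]}' 60
python3 - <<'E'
from h import *
for i in range(3): robot.snapshot('side'); s=robot.read_state();R=s['tcp_rot'];print(s['contact_force'].round(1),s['ft_torque'].round(3),np.degrees(np.arctan2(R[1,0],R[0,0])).round(2))
E
```

```text
time: 16.2
tcp_pos: [0.5387, 0.1797, 0.1275]
tcp_rot: [[-0.075, 0.005, 0.997], [-0.997, -0.0, -0.075], [-0.0, -1.0, 0.004]]
contact_force: [-2.4, -1.2, 12.3]
grip_width: 0.0124
[-2.8 -1.5 11.3] [-0.385  0.525  0.083] -94.28
[-2.8 -1.2 11.5] [-0.372  0.506  0.116] -94.28
[-2.2 -1.6 11.8] [-0.385  0.468  0.134] -94.28
```

```bash
python3 -m pendant '{"twist":[[0,0.4,0],[0,0.8,0],[0,1.2,0],[0,1.2,0],[0,1.2,0]],"dp":[[0,0,0],[0,0,0],[0,0,0],[0,0,0],[0,0,0]],"gripper":[0,0,0,0,0]}' 60
python3 - <<'E'
from h import *
for i in range(3): robot.snapshot('side'); s=robot.read_state();R=s['tcp_rot'];print(s['contact_force'].round(1),s['ft_torque'].round(3),np.degrees(np.arctan2(R[1,0],R[0,0])).round(2))
E
```

```text
time: 16.98
tcp_pos: [0.5386, 0.1798, 0.1275]
tcp_rot: [[-0.095, 0.004, 0.995], [-0.995, 0.0, -0.095], [-0.0, -1.0, 0.004]]
contact_force: [-2.4, -2.5, 12.3]
grip_width: 0.0126
[-3.1 -1.9 11.9] [-0.292  0.591  0.185] -95.47
[-2.6 -2.2 12.2] [-0.358  0.625  0.153] -95.47
[-2.1 -1.8 12. ] [-0.357  0.56   0.122] -95.47
```

Torque is building to about 0.15 Nm near the expected stop. Back off 1.5° and rise gently.

```bash
python3 -m pendant '{"twist":[[0,-0.7,0],[0,-1.5,0],[0,-1.5,0],[0,-1.5,0],[0,-1.5,0]],"dp":[[0,0,0],[0,0,0],[0,-0.0015,0],[0,-0.003,0],[0,-0.0045,0]],"gripper":[0,0,0,0,0]}' 60
python3 - <<'E'
from h import *
for i in range(3): robot.snapshot('side'); s=robot.read_state();R=s['tcp_rot'];print(s['tcp_pos'].round(4),s['contact_force'].round(1),s['ft_torque'].round(3),np.degrees(np.arctan2(R[1,0],R[0,0])).round(2))
E
```

```text
time: 17.75
tcp_pos: [0.5386, 0.1799, 0.1307]
tcp_rot: [[-0.07, 0.004, 0.998], [-0.998, 0.0, -0.07], [-0.0, -1.0, 0.004]]
contact_force: [-1.1, -0.7, 5.8]
grip_width: 0.0128
[0.5386 0.1799 0.1308] [ 0.  -1.   6.5] [-0.175  0.128  0.   ] -93.99
[0.5386 0.1799 0.1307] [-0.3 -1.2  6.5] [-0.238  0.145 -0.005] -93.99
[0.5386 0.1799 0.1307] [-0.7 -1.4  7.3] [-0.198  0.158 -0.014] -93.99
```

```bash
python3 -m pendant '{"twist":[[0,0,0],[0,0,0],[0,0,0],[0,0,0],[0,0,0]],"dp":[[0,-0.0005,0],[0,-0.001,0],[0,-0.0015,0],[0,-0.002,0],[0,-0.0025,0]],"gripper":[0,0,0,0,0]}'
python3 - <<'E'
from h import *
for i in range(3): robot.snapshot('side'); s=robot.read_state();R=s['tcp_rot'];print(s['tcp_pos'].round(4),s['contact_force'].round(1),s['ft_torque'].round(3),np.degrees(np.arctan2(R[1,0],R[0,0])).round(2))
E
```

```text
time: 18.52
tcp_pos: [0.5386, 0.1799, 0.1323]
tcp_rot: [[-0.07, 0.003, 0.998], [-0.998, 0.0, -0.07], [-0.0, -1.0, 0.003]]
contact_force: [0.9, -0.5, 5.3]
grip_width: 0.0129
[0.5386 0.1799 0.1323] [ 2.1 -0.9  4. ] [-0.151 -0.36  -0.003] -94.0
[0.5386 0.1799 0.1323] [ 1.8 -0.6  4.4] [-0.154 -0.364  0.044] -93.99
[0.5386 0.1799 0.1323] [1.5 0.2 5.8] [-0.172 -0.466  0.026] -93.99
```

```bash
python3 -m pendant '{"twist":[[0,0,0],[0,0,0],[0,0,0],[0,0,0],[0,0,0]],"dp":[[0,-0.0005,0],[0,-0.001,0],[0,-0.0015,0],[0,-0.0015,0],[0,-0.0015,0]],"gripper":[0,0,0,0,0]}'
python3 - <<'E'
from h import *
for i in range(3): robot.snapshot('side'); s=robot.read_state();R=s['tcp_rot'];print(s['tcp_pos'].round(4),s['contact_force'].round(1),s['ft_torque'].round(3),np.degrees(np.arctan2(R[1,0],R[0,0])).round(2))
E
```

```text
time: 19.3
tcp_pos: [0.5384, 0.1799, 0.1326]
tcp_rot: [[-0.07, 0.002, 0.998], [-0.998, -0.0, -0.07], [-0.0, -1.0, 0.002]]
contact_force: [5.9, -0.1, 1.0]
grip_width: 0.0123
[0.5384 0.1799 0.1326] [ 5.6 -0.9  1.1] [-0.061 -1.201  0.029] -94.0
[0.5384 0.1799 0.1326] [ 6.1 -1.   0.5] [-0.104 -1.209  0.005] -93.99
[0.5384 0.1799 0.1326] [5.8 0.4 0.5] [-0.035 -1.213 -0.015] -93.99
```

Vertical travel is now blocked at TCP z=0.1326 (underside ≈5 mm), so the cap is held by the catch. Relax, release and lift off.

```bash
python3 -m pendant '{"twist":[[0,0,0],[0,0,0],[0,0,0],[0,0,0],[0,0,0]],"dp":[[0,0.0008,0],[0,0.001,0],[0,0.001,0],[0,0.001,0],[0,0.001,0]],"gripper":[0,0,0.018,0.03,0.04]}' 10
python3 -m pendant '{"twist":[[0,0,0],[0,0,0],[0,0,0],[0,0,0],[0,0,0]],"dp":[[0,0,0],[0,-0.01,0],[0,-0.04,0],[0,-0.09,0],[0.05,-0.12,0]],"gripper":[0.045,0.045,0.045,0.045,0.045]}' 10
python3 -m pendant '{"twist":[[0,0,0],[0,0,0],[0,0,0],[0,0,0],[0,0,0]],"dp":[[0.04,0,0],[0.05,0,0],[0.05,0,0],[0.05,0,0],[0.05,0,0]],"gripper":[0.045,0.045,0.045,0.045,0.045]}' 10
python3 - <<'E'
from h import *
s=robot.read_state();print(s['tcp_pos'],s['contact_force'])
snap('wrist','wrist6');W,p=cloud('wrist6',True);snap('scene','scene6');snap('side','side6')
w=W.reshape(-1,3)
m=(np.hypot(w[:,0]-.538,w[:,1]-.18)<.045)&(w[:,2]>.12)&(w[:,2]<.18);q=w[m]
print(np.histogram(q[:,2]*1000,bins=30,range=(120,180))[0])
for lo,hi in [(.125,.135),(.147,.16)]:
    r=q[(q[:,2]>lo)&(q[:,2]<hi)]
    A=np.c_[r[:,:2]-r[:,:2].mean(0),np.ones(len(r))]
    r2=r[abs(r[:,2]-np.median(r[:,2]))<.003];A=np.c_[r2[:,:2]-r2[:,:2].mean(0),np.ones(len(r2))]
    print(len(r),np.median(r[:,2]),cv2.minEnclosingCircle((r2[:,:2]*1000).astype(np.float32)),cv2.minAreaRect((r2[:,:2]*1000).astype(np.float32)),'tilt',np.linalg.lstsq(A,r2[:,2],rcond=None)[0])
E
```

```text
time: 20.08
tcp_pos: [0.5361, 0.1799, 0.1309]
tcp_rot: [[-0.069, -0.004, 0.998], [-0.998, -0.001, -0.069], [0.001, -1.0, -0.003]]
contact_force: [0.1, -0.2, -0.0]
grip_width: 0.0345
time: 20.7
tcp_pos: [0.5346, 0.1318, 0.2556]
tcp_rot: [[-0.064, 0.004, 0.998], [-0.998, 0.001, -0.064], [-0.002, -1.0, 0.004]]
contact_force: [0.3, -0.1, 0.2]
grip_width: 0.045
time: 21.32
tcp_pos: [0.5304, 0.0813, 0.2517]
tcp_rot: [[-0.068, -0.001, 0.998], [-0.998, 0.0, -0.068], [-0.0, -1.0, -0.001]]
contact_force: [-0.1, -0.4, 0.8]
grip_width: 0.0453
[0.53036493 0.08126078 0.25170839] [-0.05691714 -0.39638018  0.78968247]
[   0    6   38   30 1301  802    3    0    0    2    0    0    0    0
    0    3  175  646   25    0    0    0    0    0    0    0    0    0
    0    0]
2154 0.12976111640941568 ((538.3799438476562, 180.89883422851562), 29.09678077697754) ((538.4871215820312, 180.088623046875), (55.67900848388672, 56.98569107055664), 86.14460754394531) tilt [-0.00257609 -0.00184137  0.12977593]
849 0.15465446360717244 ((538.4346923828125, 180.5615234375), 23.961158752441406) ((538.0370483398438, 180.6394500732422), (47.02333450317383, 12.676786422729492), 86.06529998779297) tilt [0.00792345 0.00019173 0.15460146]
```

View pics/wrist6.png

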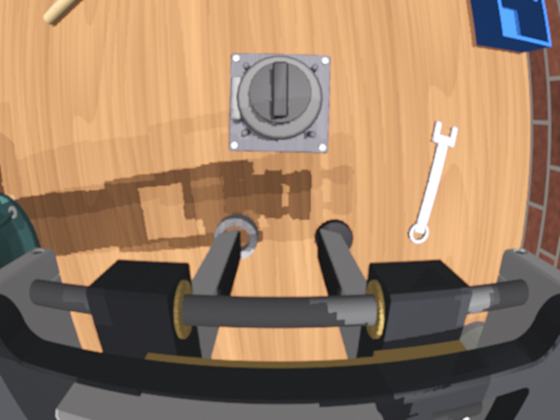

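View pics/scene6.png

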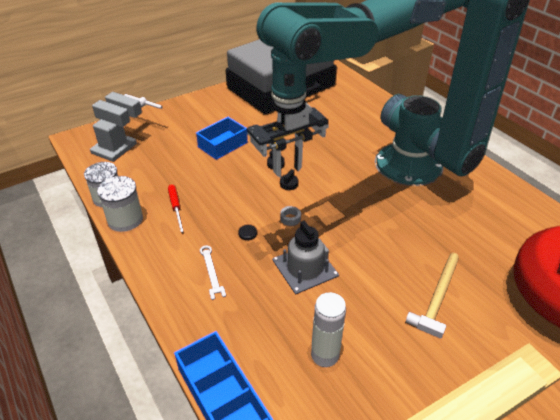

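Wrist view: cap on the neck at pixel (280,93). The plate top is at z=0.1298 (underside ≈4.8 mm above the rim), tilt is below 0.5°, and it is centred within 1 mm. Bystanders are at unchanged pixels. Handing in.

```bash
python3 -c "
from cell import robot
print(robot.read_state()['joint_vel'].round(3)); print(robot.sign_off())"
```

```text
[-0.005 -0.     0.001  0.001 -0.    -0.001]
the job is handed in; nothing more can be done
None
```

The cap is on the jar and locked in its catch, by every check I could make. I handed the job in at about 21.5 s; sign-off gives no verdict.

**What I did:** I picked up the farthest of the four look-alike caps (reach about 0.52 m) by its bar. From the wrist picture I found the ring slots at about -38°, and the lugs dropped straight in without any searching. I pressed to about 13 N, turned clockwise about 57° until the torque rose to about 0.15 Nm near the stop, backed off 1.5°, rose, released and moved clear.

**Last checks:**
- **Locked:** before release, the cap refused to rise any further at about 5 mm above the rim. That pull put about 6 N sideways and 1.2 Nm on the wrist for a moment; I relaxed 1 mm before opening the fingers.
- **Position:** the wrist camera put the cap's underside about 4.8 mm above the rim, tilt below 0.5°, and its axis within 1 mm of the neck.
- **Bystanders:** the spray can, tape roll and plain lid were at the same pixels as at the start.
- **Robot:** the arm was clear of everything, with joint speeds near zero.

**Limits of the checks:** TCP readings differed by about 1 mm from the planned positions during placing, but this caused no trouble. The rise in torque was small, so I can't say whether the cap touched the hard stop or stopped just short of it.

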